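Clamp the glued panel

TASK

The wider of the two upright panels has just been glued and needs clamping while the glue sets. Take the larger of the two spring clamps off the rack by squeezing its handles, and clip it upright onto the middle of the wider panel's top edge, square to the panel with one jaw on each side and well down over the edge; then let go. Leave the smaller clamp where it is.

Things in the scene. Friction and masses are not known exactly. Their poses are not given: they have to be found in the camera images.
- clamp_mid (a point): Centre of the larger spring clamp: bright steel with black grips, 95 mm tall, 30 mm wide along y (hinge pin), 100 g, parked jaws down on the rack's black 8 mm bar, z up. Jaw tips 47 mm below this point. Two handle plates, at x- and x+, rise from 3 to 48 mm above it, splayed to 50 mm over their ends: pinch them along x, about 30 mm above the point. Either way round will do. Frame of the x- half, which leans 0.25 rad when squeezed.
- clamp_lever (a joint): Larger clamp's hinge: 0 gripping 8 mm (bar or panel), -0.12 shut on nothing, 0.5 squeezed open. About 9 N stops the handles parallel, 26 mm over their outsides; more force is harmless. The jaws are then 28 mm apart at the tips; let go, they spring shut. A stop 27 mm above the tips limits how far an edge enters (parked, it rests on the bar, 75 mm above the desk).
- panel_top (a point): Middle of the top edge, 125 mm above the desk, of the wider panel: grey plastic and aluminium with four dark sockets, 140 mm wide along y, 8 mm thick along x, z up, fixed in a black stand (70 by 140 mm, 37 mm high). The other panel, in a like stand, is 70 mm wide and 105 mm high. The two stands and the rack may stand in any order.
- small_clamp_mid (a point): Centre of the smaller clamp (same shape, 57 mm tall, 18 mm wide), parked on the same rack bar, 68 to 84 mm from the larger one, centre to centre. It stays there.
Things that resemble listed ones, but are neither listed nor needed, are in the scene too. What is shaped like the part that bears clamp_mid but blue or orange is not meant.

How it is judged:
On the way:
1. the larger clamp has been lifted off the rack, squeezed open (height (world z) of clamp_mid above 0.13 m and value of joint clamp_lever above 0.2 rad), for 0.1 s.
At the end, for the whole second after the job is handed in: The larger clamp, at rest, is shut on the wider panel: centre within 25 mm of the edge's middle and 9 mm of mid-thickness, jaw tips 9 mm or more below the edge, upright and square within 0.2 rad, joint -0.08 to 0.1. The smaller clamp is within 15 mm of its start (x of clamp_mid in the frame of panel_top between -0.009 and 0.009 m and y of clamp_mid in the frame of panel_top between -0.025 and 0.025 m and z of clamp_mid in the frame of panel_top between 0.01 and 0.038 m and value of joint clamp_lever between -0.08 and 0.1 rad and velocity of joint clamp_lever between -0.1 and 0.1 rad/s and angle between clamp_mid's own z axis and vertical below 0.2 rad and angle between the y axis of clamp_mid and the y axis of panel_top, either way round below 0.2 rad and distance of small_clamp_mid from where it was at the start of the episode below 0.015 m); the robot touches nothing.
It fails at once if the smaller clamp is taken or knocked off its place (moved more than 30 mm) (distance of small_clamp_mid from where it was at the start of the episode above 0.03 m).
It also fails if it takes over 35 s, if anything falls off the work surface, if the arm or the gripper's body presses on something with over 40 N, if the wrist force passes 120 N, or if a joint passes its speed limit or range.

ROBOT

A 6-joint arm with a two-finger parallel gripper is mounted at the origin on the work surface. World frame = base frame: x ahead of the robot, y to its left, z up, the work surface at z = 0. Lengths are in m, angles in rad, forces in N, time in s.
With the tool pointing down it reaches from about 0.35 to 0.975 m from the base axis. Payload 17.4 kg.
Tool frame: the origin (TCP) lies between the finger pads; the fingertips stand 19 mm ahead of it and the grasp point (between the pads) is the TCP (ctrl.tips_ahead is the z of the fingertips in the tool frame, in m); z points along the fingers, y is the direction in which the jaws open and shut (so a half turn about z gives the same grasp; the last joint's range is limited). The gripper opens to 85 mm and grips with 20 to 120 N. Pads are 22 mm wide; open, the fingers measure 114 mm over their backs; the gripper's body (76 mm by 85 mm) begins 54 mm behind the grasp point. The pads swing forward as they close: fully open they stand 13 mm farther back than shut.
Start: joints at [-1.325, 0.116, 1.442, -0, 1.584, -0.038], TCP at [0.189, -0.648, 0.25] pointing down, gripper open.
Joint ranges: [-2.83, 2.83], [-0.83, 2.19], [0.07, 2.5], [-1.14, 4.28], [0.01, 3], [-2.97, 2.97]. Speed limits (rad/s): [1.89, 1.89, 2.22, 3.14, 3.14, 3.14].

INTERFACE

Orientations are given as a unit quaternion [w, x, y, z].
In Python, from station import ctrl gives the robot as it stands. The module is installed in compiled form; this text tells all that it offers.
- The arm moves only by the tool carry_out, never from a script. Its argument "moves" is text: rows parted by semicolons, each of 7 numbers parted by spaces: the shift along the tool's x, y, z in units of 30 mm (1.0 is 30 mm), then the turn, a rotation vector about the tool's x, y, z in degrees, then the opening, from 0 (shut) to 1 (fully open). A call has 1 to 8 rows; each row is the pose to reach, as a shift and turn from the pose commanded when the call began, along the tool's axes at that moment; what a row does not reach only later rows make up. A row lasts 1/12 s, in which the tool goes at most 41.7 mm and 7.16 degrees, less where a joint would pass 70% of its speed; a pose out of reach is approached as far as the arm can. A call with a gripper value outside its range is refused whole. The fingers move at their own pace and stop on an object; "newtons" is the grip in N (left out, the last holds). Time passes only in rows, so rows that repeat a pose let the fingers close. It gives the time, the measured TCP pose, the force and the opening at its end, in the units of the state.
- ctrl.observe(): the state, without advancing time (a new reading comes with each control period).
- ctrl.camera(name): name is "scene" or "top" or "wrist"; returns a dict with "pixels" (480x640x3 uint8, red, green, blue), "vfov" (degrees; the focal length in pixels is half the picture's height over the tangent of half this angle, whatever the lens; pixels are square), "cx", "cy" (the principal point, pixels), "R" (3x3) and "t" (3): a world point X has camera coordinates R X + t. Camera axes: x right, y down, z forward; pixel columns grow to the right and rows downward; lengths in m; the calibration is good to about 2 mm. The wrist camera is an equidistant fisheye: a pixel r from the principal point sees the ray r / f radians off the axis. A picture is of the moment at which its call begins. There is no depth.
- ctrl.sign_off(): hands the job in, once; it reports no verdict.
The state is a dict: "time_s": time; "joints": joint angles; "qd": joint speeds; "joint_efforts": joint torques, N m; "ee_pos": TCP position; "tcp_rot": TCP orientation; "ft_force": force on the tool from outside, world axes, zero at the start; "moment": the same for the moment, N m; "finger_gap": opening from 0.0 (shut) to 1.0 (fully open).
Only numpy, scipy, OpenCV 4.12 (cv2) and the standard library are available. Lean on these libraries where they do the work, as an engineer would, in place of code of your own. Each camera call takes 0.05 s, during which the arm holds its last target. There are 200 camera calls.

## Working session

There is one attempt and no reset: what is moved stays moved. The work goes in short steps, Python scripts to look and compute and a tool call to move; the robot and the scene stay as the last step left them, time stands still between calls to the robot, and variables do not carry over. Pictures are saved under pics/ and viewed, about 8 in all and at most 12, crops included, and the job is handed in when it is done.

Besides the shell and the picture viewer there is one more tool, called as name(argument=value, ...) on one line, values as JSON. carry_out: Moves the arm, as the interface text tells. Its arguments: {"type":"object","properties":{"moves":{"type":"string"},"newtons":{"type":"number"}},"required":["moves"]}

```bash
mkdir -p pics
cat > h.py <<'E'
import numpy as np, cv2
from station import ctrl
def cam(n):
    c=ctrl.camera(n); c['f']=240/np.tan(np.radians(c['vfov']/2)); c['R']=np.array(c['R']); c['t']=np.array(c['t']); return c
def ray(c,u,v,fish=False):
    d=np.array([(u-c['cx'])/c['f'],(v-c['cy'])/c['f'],1.])
    if fish:
        r=np.hypot(d[0],d[1]); d=np.array([d[0]/r*np.sin(r),d[1]/r*np.sin(r),np.cos(r)]) if r>0 else d
    return -c['R'].T@c['t'], c['R'].T@(d/np.linalg.norm(d))
def onz(c,u,v,z,fish=False):
    o,d=ray(c,u,v,fish); return o+d*(z-o[2])/d[2]
def proj(c,X,fish=False):
    p=c['R']@np.array(X)+c['t']
    if fish:
        r=np.hypot(p[0],p[1]); a=np.arctan2(r,p[2]); return c['cx']+c['f']*a*p[0]/r, c['cy']+c['f']*a*p[1]/r
    return c['cx']+c['f']*p[0]/p[2], c['cy']+c['f']*p[1]/p[2]
def save(c,n): cv2.imwrite('pics/'+n,cv2.cvtColor(c['pixels'],cv2.COLOR_RGB2BGR))
E
python3 - <<'E'
from h import *
import pickle
for n in ['scene','top']:
    c=cam(n); save(c,n+'.png'); pickle.dump(c,open(n+'.pkl','wb')); print(n,c['vfov'],-c['R'].T@c['t'],c['R'].round(3).tolist())
s=ctrl.observe(); print(s)
E
```

```text
scene 57.71891022485487 [ 1.1587162  -0.17093788  0.59361837] [[0.216, 0.976, 0.015], [0.575, -0.115, -0.81], [-0.789, 0.184, -0.586]]
top 47.911084858513604 [ 0.34691204 -0.0201141   1.1592328 ] [[0.003, -1.0, 0.025], [-0.984, -0.008, -0.179], [0.18, -0.024, -0.983]]
{'time_s': 0.1, 'joints': array([-1.32484035e+00,  1.16440380e-01,  1.44216632e+00, -1.81793156e-06,
        1.58406542e+00, -3.78044809e-02]), 'qd': array([ 0.00041787,  0.0008329 , -0.00111013,  0.00046104, -0.0005746 ,
       -0.00129861]), 'joint_efforts': array([ 2.11136234e-03, -7.33668280e+01, -6.33792830e+01,  2.52015974e-05,
        5.22834831e-03, -9.14899090e-06]), 'ee_pos': array([ 0.1889279 , -0.64785709,  0.24965437]), 'tcp_rot': array([-5.36719030e-04,  9.89951730e-01,  1.41404670e-01, -5.69758355e-05]), 'ft_force': array([-0.73647458,  0.14186007, -1.35716806]), 'moment': array([ 0.02676202,  0.0003783 , -0.02927105]), 'finger_gap': 1.0032681451441712}
```

View pics/scene.png

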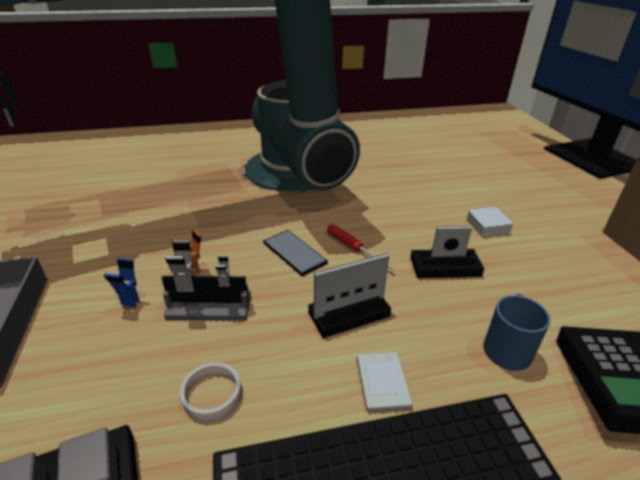

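View pics/top.png

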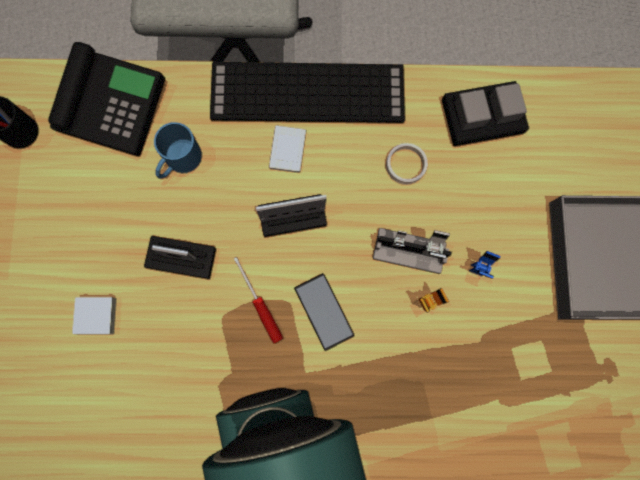

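Scene view: the rack is at (206,290). On it the larger steel clamp is at (181,268) and the smaller at (223,270). The blue (125,285) and orange (190,250) clamps are decoys standing on the desk. The wider panel, with four sockets, is at (350,290), and the narrow one at (450,245). In the top view the larger clamp is near (438,245) and the wide panel's edge near (292,203). I'll confirm in one enlarged crop.

Run:
```python
import pickle,cv2,numpy as np
t=pickle.load(open('top.pkl','rb'))['pixels'];s=pickle.load(open('scene.pkl','rb'))['pixels']
a=cv2.resize(t[185:285,360:500],None,fx=4,fy=4,interpolation=cv2.INTER_CUBIC)[:, :400] 
b=cv2.resize(s[225:325,155:255],None,fx=4,fy=4,interpolation=cv2.INTER_CUBIC)
c=cv2.resize(t[185:245,250:335],(400,282),interpolation=cv2.INTER_CUBIC)[:190]
d=cv2.resize(s[250:335,305:395],(400,378),interpolation=cv2.INTER_CUBIC)[:190]
im=np.vstack([np.hstack([a,b]),np.hstack([c,d])])
cv2.imwrite('pics/crop.png',im[...,::-1])
```

```text
(no output)
```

View pics/crop.png

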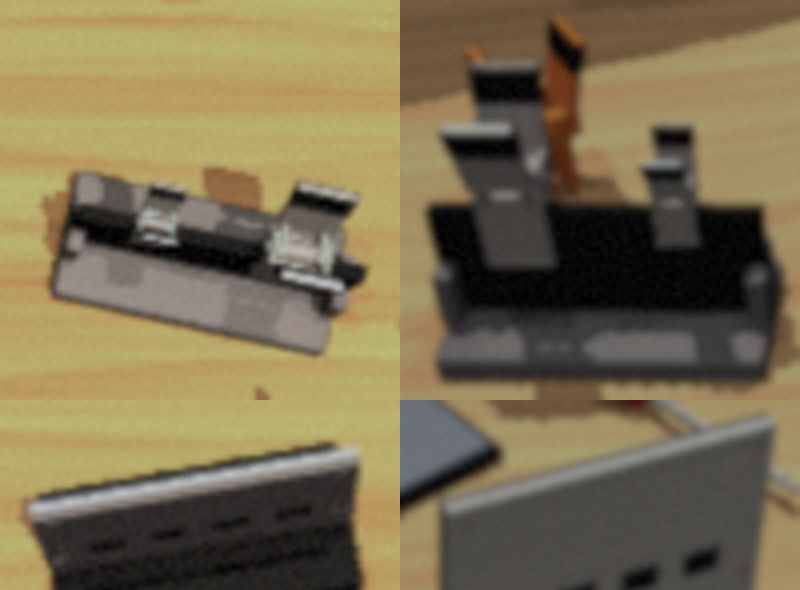

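Run:
```python
import pickle
from h import *
t=pickle.load(open('top.pkl','rb'));s=pickle.load(open('scene.pkl','rb'))
def P(c,l,z):
    r=[onz(c,u,v,z) for u,v in l]; print([x[:2].round(4).tolist() for x in r],'mean',np.mean(r,0).round(4)); return r
print('top far/near handle'); a=P(t,[(434.5,232),(448.8,235.5)],.143); b=P(t,[(430.7,253.7),(446,257.5)],.143)
for h in(a,b): d=h[1]-h[0]; print('len',np.linalg.norm(d),'ang',np.degrees(np.arctan2(d[1],d[0])))
print('splay',np.linalg.norm(np.mean(a,0)-np.mean(b,0)), 'centre',np.mean(a+b,0))
print('scene'); P(s,[(166,257),(184,256.5)],.143);P(s,[(173.5,241.5),(190,241.5)],.143)
print('panel top'); p=P(t,[(256.6,206.5),(326,196)],.125); d=p[1]-p[0]; print(np.linalg.norm(d),np.degrees(np.arctan2(d[1],d[0])))
print('panel scene'); p=P(s,[(315.5,274),(388.5,255)],.125); d=p[1]-p[0]; print(np.linalg.norm(d),np.degrees(np.arctan2(d[1],d[0])))
print('rack front edge'); p=P(t,[(374,259),(441,273.5)],.0); d=p[1]-p[0]; print(np.linalg.norm(d),np.degrees(np.arctan2(d[1],d[0])))
```

```text
top far/near handle
[[0.5504, -0.267], [0.5438, -0.2945]] mean [ 0.5471 -0.2807  0.143 ]
[[0.508, -0.2582], [0.5008, -0.2874]] mean [ 0.5044 -0.2728  0.143 ]
len 0.028272576869676477 ang -103.60634131152203
len 0.030041865788554313 ang -103.76033027783586
splay 0.043396782569150485 centre [ 0.52574592 -0.27677102  0.143     ]
scene
[[0.5569, -0.2952], [0.5613, -0.2664]] mean [ 0.5591 -0.2808  0.143 ]
[[0.5151, -0.2855], [0.5207, -0.2578]] mean [ 0.5179 -0.2717  0.143 ]
panel top
[[0.6022, 0.0781], [0.6248, -0.0582]] mean [0.6135 0.0099 0.125 ]
0.13819326505594537 -80.57342955371895
panel scene
[[0.6271, -0.0586], [0.6029, 0.0763]] mean [0.615  0.0089 0.125 ]
0.13699136440907614 100.15871186173237
rack front edge
[[0.5181, -0.1674], [0.4873, -0.3127]] mean [ 0.5027 -0.24    0.    ]
0.14854704722163314 -101.9552944382545
```

carry_out(moves="14.3 -8.75 0 0 0 -60.7 1;14.3 -8.75 0 0 0 -60.7 1;14.3 -8.75 0 0 0 -60.7 1;14.3 -8.75 0 0 0 -60.7 1;14.3 -8.75 0 0 0 -60.7 1;14.3 -8.75 0 0 0 -60.7 1;14.3 -8.75 0 0 0 -60.7 1;14.3 -8.75 0 0 0 -60.7 1")

```text
time_s: 0.77
ee_pos: [0.4141, -0.3995, 0.2502]
tcp_rot: [-0.0, 0.799, 0.601, 0.0]
ft_force: [1.3, -1.1, 0.8]
finger_gap: 1.0
```

carry_out(moves="5 2.5 0 0 0 -3 1;5 2.5 0 0 0 -3 1;5 2.5 0 0 0 -3 1;5 2.5 0 0 0 -3 1;5 2.5 0 0 0 -3 1;5 2.5 0 0 0 -3 1;5 2.5 0 0 0 -3 1")

```text
time_s: 1.35
ee_pos: [0.5275, -0.2787, 0.25]
tcp_rot: [-0.0, 0.785, 0.62, -0.0]
ft_force: [-0.5, -1.2, -0.0]
finger_gap: 1.001
```

Run:
```python
from h import *
import pickle
c=cam('wrist'); save(c,'w1.png'); pickle.dump(c,open('w1.pkl','wb')); print(c['vfov'],-c['R'].T@c['t'],c['R'].round(3).tolist())
s=ctrl.observe(); print(s['ee_pos'],s['tcp_rot'],s['joints'])
for p in [(.527,-.276,.095),(.551,-.281,.143),(.508,-.272,.143),(.614,.0095,.125)]: print(p,proj(c,p,True))
```

```text
65.70646984690485 [ 0.5462404  -0.19921055  0.37455247] [[0.973, -0.232, -0.0], [-0.22, -0.922, 0.319], [-0.074, -0.311, -0.948]]
[ 0.52714368 -0.27927423  0.25008062] [-1.49694268e-04  7.85150553e-01  6.19304892e-01 -1.94523241e-04] [-5.29836493e-01 -5.41484029e-02  1.61599556e+00 -2.53162476e-04
  1.58016610e+00 -2.94756685e-01]
(0.527, -0.276, 0.095) (np.float64(319.0420095618174), np.float64(221.3766296106161))
(0.551, -0.281, 0.143) (np.float64(355.97415316993624), np.float64(240.21651719091687))
(0.508, -0.272, 0.143) (np.float64(289.44890094310506), np.float64(241.9972790240113))
(0.614, 0.0095, 0.125) (np.float64(343.6530740423423), np.float64(-148.2364293522))
```

View pics/w1.png

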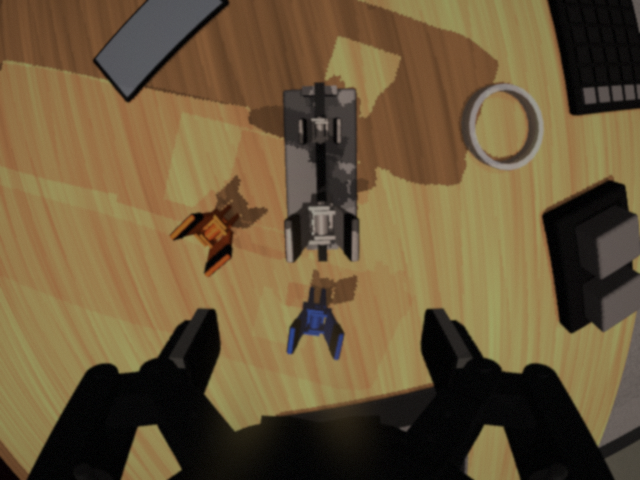

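The wrist view shows the larger clamp at (322,232), with its handle ends at columns 287 and 358. The bar runs vertically at column 321, so the yaw is right. The small clamp is at (321,130), and blue and orange are off the rack. I'll check the centre and the height of the orange decoy.

Run:
```python
import pickle
from h import *
c=pickle.load(open('w1.pkl','rb'));t=pickle.load(open('top.pkl','rb'));s=pickle.load(open('scene.pkl','rb'))
a,b=onz(c,286.5,238,.143,True),onz(c,358.5,238,.143,True); print(a,b,np.linalg.norm(a-b),(a+b)/2, np.degrees(np.arctan2(*(b-a)[1::-1])))
print('pin',onz(c,321.5,226,.098,True))
u,v=onz(c,319.5,95,.075,True),onz(c,322,258,.075,True); print('bar',u,v,np.degrees(np.arctan2(*(u-v)[1::-1])), np.linalg.norm(u-v))
print('small',onz(c,320.5,129,.09,True))
g=c['pixels'][195:270,280:366].astype(int).sum(2)//30; print('rows col290',g[:,10].tolist()); print('rows col354',g[:,74].tolist()); print('row238',g[43].tolist())
def tri(L):
    A=np.zeros((3,3));q=np.zeros(3)
    for o,d in L: M=np.eye(3)-np.outer(d,d);A+=M;q+=M@o
    return np.linalg.solve(A,q)
print('orange',tri([ray(c,185,228,True),ray(t,424,307)]),tri([ray(c,217,262,True),ray(t,446,305)]))
```

```text
[ 0.50682122 -0.26885787  0.143     ] [ 0.55294115 -0.27987881  0.143     ] 0.047418439985425546 [ 0.52988119 -0.27436834  0.143     ] -13.439528833469257
pin [ 0.5281916  -0.27924593  0.098     ]
bar [ 0.55021354 -0.18038912  0.075     ] [ 0.52043384 -0.31409104  0.075     ] 77.44336140716061 0.13697822889243985
small [ 0.5446872  -0.20685142  0.09      ]
rows col290 [10, 10, 10, 10, 10, 10, 10, 10, 10, 10, 10, 10, 10, 10, 10, 10, 10, 10, 9, 7, 5, 3, 1, 1, 1, 2, 4, 5, 5, 5, 5, 5, 6, 8, 9, 10, 11, 11, 12, 12, 12, 12, 12, 12, 12, 13, 13, 13, 13, 13, 13, 13, 13, 13, 13, 14, 13, 13, 13, 14, 13, 13, 14, 14, 14, 14, 13, 11, 11, 11, 11, 11, 11, 11, 12]
rows col354 [3, 3, 3, 4, 4, 5, 6, 7, 7, 8, 8, 8, 9, 9, 9, 9, 9, 9, 8, 7, 4, 2, 1, 2, 3, 5, 6, 6, 6, 6, 6, 6, 6, 6, 6, 7, 9, 11, 12, 12, 12, 12, 12, 12, 12, 12, 12, 12, 12, 12, 12, 12, 12, 12, 12, 12, 12, 12, 12, 12, 12, 12, 12, 12, 12, 11, 11, 12, 12, 12, 12, 12, 12, 12, 12]
row238 [11, 11, 11, 10, 9, 8, 10, 13, 14, 14, 12, 9, 5, 2, 2, 1, 1, 1, 1, 1, 2, 3, 3, 3, 4, 3, 3, 3, 3, 4, 4, 4, 4, 6, 10, 13, 14, 14, 14, 13, 13, 13, 13, 13, 13, 13, 13, 13, 13, 13, 13, 13, 13, 12, 11, 9, 6, 6, 5, 5, 6, 6, 5, 3, 1, 0, 0, 0, 0, 0, 1, 5, 9, 12, 12, 12, 11, 9, 8, 9, 11, 12, 12, 12, 12, 12]
orange [ 0.41036201 -0.2577688   0.07652354] [ 0.41636333 -0.30790931  0.04452493]
```

carry_out(moves="0.1 0.05 1 0 0 0 1;0.1 0.05 2.2 0 0 0 1;0.1 0.05 3.4 0 0 0 1;0.1 0.05 4.17 0 0 0 1;0.1 0.05 4.17 0 0 0 1;0.1 0.05 4.17 0 0 0 1", newtons=30)

```text
time_s: 1.9
ee_pos: [0.5289, -0.277, 0.125]
tcp_rot: [-0.001, 0.786, 0.619, -0.0]
ft_force: [0.3, 0.6, 0.8]
finger_gap: 0.997
```

carry_out(moves="0 0 0 0 0 0 0;0 0 0 0 0 0 0;0 0 0 0 0 0 0;0 0 0 0 0 0 0;0 0 0 0 0 0 0;0 0 0 0 0 0 0;0 0 0 0 0 0 0;0 0 0 0 0 0 0", newtons=30)

```text
time_s: 2.57
ee_pos: [0.5316, -0.2773, 0.1298]
tcp_rot: [0.003, 0.785, 0.62, 0.001]
ft_force: [0.0, -1.2, 23.7]
finger_gap: 0.299
```

Run:
```python
from h import *
c=cam('wrist'); save(c,'w2.png')
s=ctrl.observe(); print(s['ee_pos'],s['tcp_rot'],s['finger_gap'],s['ft_force'],ctrl.tips_ahead)
```

```text
[ 0.53157036 -0.27724613  0.12975627] [0.00341258 0.78498557 0.61950327 0.00130477] 0.2959644557033102 [-0.24721905 -0.94977848 22.61245738] 0.019
```

View pics/w2.png

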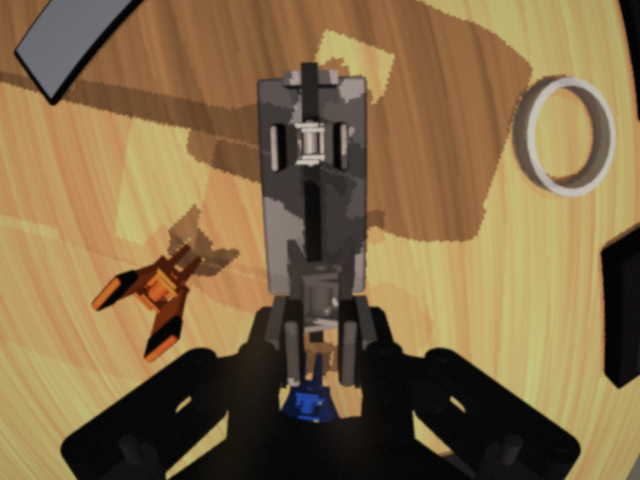

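Gap 25 mm: squeezed. Lift off.

carry_out(moves="0 0 -0.3 0 0 0 0;0 0 -0.8 0 0 0 0;0 0 -1.5 0 0 0 0;0 0 -2.4 0 0 0 0;0 0 -3.3 0 0 0 0;0 0 -4.2 0 0 0 0;0 0 -4.5 0 0 0 0;0 0 -4.5 0 0 0 0", newtons=45)

```text
time_s: 3.28
ee_pos: [0.5303, -0.2765, 0.2634]
tcp_rot: [0.002, 0.785, 0.619, 0.001]
ft_force: [0.6, -0.4, -0.6]
finger_gap: 0.292
```

Run:
```python
from h import *
c=cam('scene'); save(c,'s2.png')
im=c['pixels'][120:340,90:400]; cv2.imwrite('pics/s2c.png',cv2.resize(im,None,fx=2.5,fy=2.5,interpolation=cv2.INTER_CUBIC)[...,::-1])
s=ctrl.observe(); print(s['ee_pos'],s['tcp_rot'],s['finger_gap'],s['ft_force'])
```

```text
[ 0.52997218 -0.27626505  0.26092784] [8.20671320e-04 7.85003417e-01 6.19490804e-01 3.26654663e-04] 0.29024635227220213 [ 0.30884778  0.2187231  -1.27240402]
```

View pics/s2c.png

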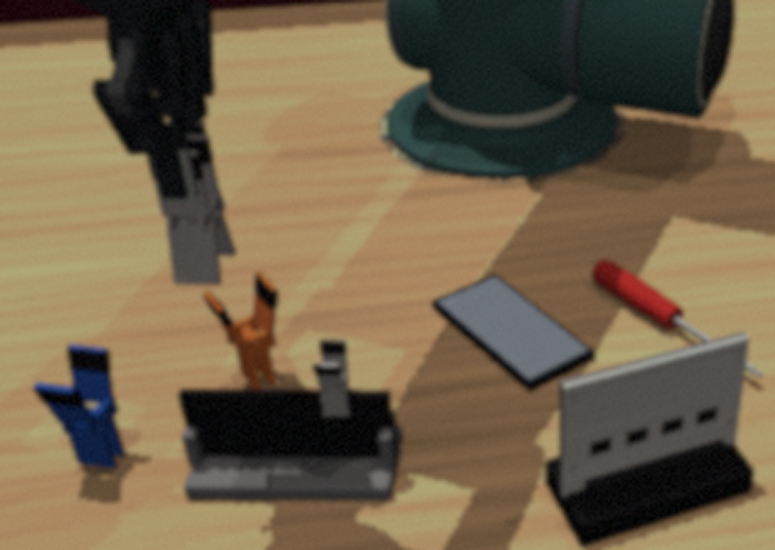

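carry_out(moves="9.9 0.5 0 0 0 -23.2 0;9.9 0.5 0 0 0 -23.2 0;9.9 0.5 0 0 0 -23.2 0;9.9 0.5 0 0 0 -23.2 0;9.9 0.5 0 0 0 -23.2 0;9.9 0.5 0 0 0 -23.2 0;9.9 0.5 0 0 0 -23.2 0;9.9 0.5 0 0 0 -23.2 0")

```text
time_s: 4.0
ee_pos: [0.6138, 0.0145, 0.2576]
tcp_rot: [-0.002, 0.643, 0.766, -0.0]
ft_force: [0.6, -0.7, -0.4]
finger_gap: 0.293
```

carry_out(moves="0 0 0 0 0 0 0;0 0 0 0 0 0 0;0 0 0 0 0 0 0;0 0 0 0 0 0 0")

```text
time_s: 4.33
ee_pos: [0.6131, 0.0079, 0.2597]
tcp_rot: [-0.0, 0.645, 0.764, -0.0]
ft_force: [0.2, 0.8, -0.8]
finger_gap: 0.29
```

Run:
```python
from h import *
import pickle
c=cam('wrist'); d=cam('scene'); pickle.dump((c,d),open('w3.pkl','wb'))
a=d['pixels'][140:340,270:430]; 
im=np.hstack([cv2.resize(c['pixels'],(480,480*3//4))[:, :],cv2.resize(a,(288,360),interpolation=cv2.INTER_CUBIC)])
a=cv2.resize(a,(400,500),interpolation=cv2.INTER_CUBIC); b=cv2.resize(c['pixels'][40:440,160:480],(400,500),interpolation=cv2.INTER_CUBIC)
cv2.imwrite('pics/w3.png',np.hstack([b,a])[...,::-1])
s=ctrl.observe(); print(s['ee_pos'],s['tcp_rot'],s['finger_gap'],s['ft_force'])
for p in [(.6022,.0781,.125),(.6248,-.0582,.125),(.6135,.0095,.125)]: print(proj(c,p,True),proj(d,p))
```

```text
[0.61323869 0.00807263 0.26011901] [ 1.65025263e-05  6.44981781e-01  7.64197946e-01 -4.04725675e-05] 0.28768125199812455 [ 1.1853704   0.57476577 -1.81333361]
(np.float64(322.1791104392124), np.float64(134.20394175924116)) (np.float64(389.34910002395776), np.float64(254.61178228933647))
(np.float64(321.2470885737432), np.float64(312.51014500997104)) (np.float64(315.43523510981123), np.float64(273.06973257058695))
(np.float64(321.6045877500093), np.float64(230.36634739929127)) (np.float64(353.2099601923176), np.float64(263.6061036425367))
```

View pics/w3.png

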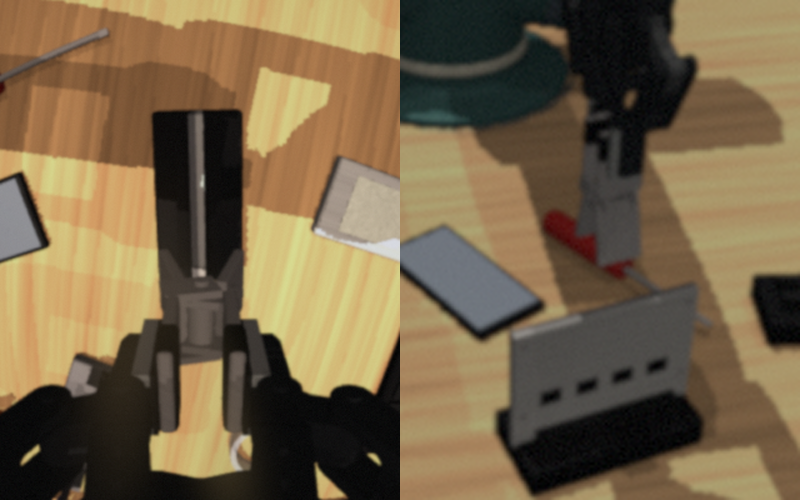

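Run:
```python
from h import *
import pickle
c,d=pickle.load(open('w3.pkl','rb'))
tcp=np.array([.6132,.0081])
for r in (140,160,180,200,220):
    g=c['pixels'][r,300:340].astype(int).sum(1)//3; print(r,g.tolist())
for z in (.17,.18,.19):
    l,r=onz(c,294.4,244,z,True),onz(c,352,244,z,True); print(z,l,r,(l+r)/2,np.linalg.norm(l-r), 'tcp axis px',proj(c,[*tcp,z],True))
o,dd=ray(d,358,245); print('scene tip at x=.627',o+dd*(.627-o[0])/dd[0])
o,dd=ray(d,357.5,244);
```

```text
140 [14, 12, 13, 13, 13, 9, 11, 10, 10, 21, 38, 53, 61, 61, 63, 72, 93, 107, 112, 114, 112, 103, 81, 44, 17, 13, 10, 10, 10, 12, 10, 12, 10, 12, 10, 8, 11, 9, 10, 11]
160 [15, 15, 10, 10, 11, 11, 15, 13, 11, 13, 28, 48, 59, 62, 62, 68, 82, 98, 107, 111, 109, 99, 77, 39, 18, 6, 10, 13, 13, 9, 12, 11, 10, 10, 12, 12, 13, 11, 13, 18]
180 [12, 10, 16, 14, 15, 12, 15, 14, 13, 14, 20, 36, 52, 58, 60, 60, 70, 90, 104, 111, 123, 140, 138, 95, 39, 17, 11, 11, 9, 12, 13, 8, 13, 10, 8, 13, 11, 10, 9, 9]
200 [21, 16, 19, 18, 13, 15, 15, 15, 16, 15, 17, 30, 46, 57, 58, 62, 68, 83, 98, 105, 109, 106, 91, 62, 30, 12, 13, 12, 12, 12, 10, 13, 12, 11, 12, 12, 14, 15, 18, 15]
220 [34, 31, 31, 29, 28, 28, 29, 27, 26, 27, 25, 27, 36, 50, 58, 59, 63, 73, 91, 101, 107, 107, 102, 85, 49, 20, 10, 16, 14, 12, 15, 15, 17, 14, 14, 15, 14, 14, 15, 13]
0.17 [0.59604614 0.0118261  0.17      ] [0.63081925 0.01772529 0.17      ] [0.61343269 0.01477569 0.17      ] 0.035269961183847974 tcp axis px (np.float64(321.0069044774105), np.float64(254.01532416861573))
0.18 [0.59618566 0.01540425 0.18      ] [0.62933633 0.0210282  0.18      ] [0.612761   0.01821623 0.18      ] 0.03362432863569157 tcp axis px (np.float64(321.04199540620203), np.float64(260.02870699415394))
0.19 [0.59632519 0.01898241 0.19      ] [0.6278534  0.02433111 0.19      ] [0.6120893  0.02165676 0.19      ] 0.03197869608753516 tcp axis px (np.float64(321.08002395744234), np.float64(266.5719046511136))
scene tip at x=.627 [0.627      0.01082727 0.17423421]
```

carry_out(moves="0 -0.07 0 0 0 1 0;0 -0.07 0.6 0 0 1 0;0 -0.07 1.2 0 0 1 0;0 -0.07 1.6 0 0 1 0;0 -0.07 1.9 0 0 1 0;0 -0.07 2.2 0 0 1 0;0 -0.07 2.45 0 0 1 0;0 -0.07 2.45 0 0 1 0")

```text
time_s: 5.1
ee_pos: [0.611, 0.0088, 0.1853]
tcp_rot: [-0.001, 0.651, 0.759, -0.0]
ft_force: [-0.4, 0.0, -1.2]
finger_gap: 0.29
```

Run:
```python
from h import *
import pickle
c=cam('wrist'); d=cam('scene')
a=cv2.resize(d['pixels'][180:340,290:418],(400,500),interpolation=cv2.INTER_CUBIC); b=cv2.resize(c['pixels'][40:440,160:480],(400,500),interpolation=cv2.INTER_CUBIC)
cv2.imwrite('pics/w4.png',np.hstack([b,a])[...,::-1])
s=ctrl.observe(); print(s['ee_pos'],s['tcp_rot'],s['finger_gap'],s['ft_force'])
```

```text
[0.6114542  0.00883744 0.18702304] [6.52485086e-05 6.51104037e-01 7.58988488e-01 5.98576291e-05] 0.2945498393792755 [ 0.40614144  0.05817123 -0.97493219]
```

View pics/w4.png

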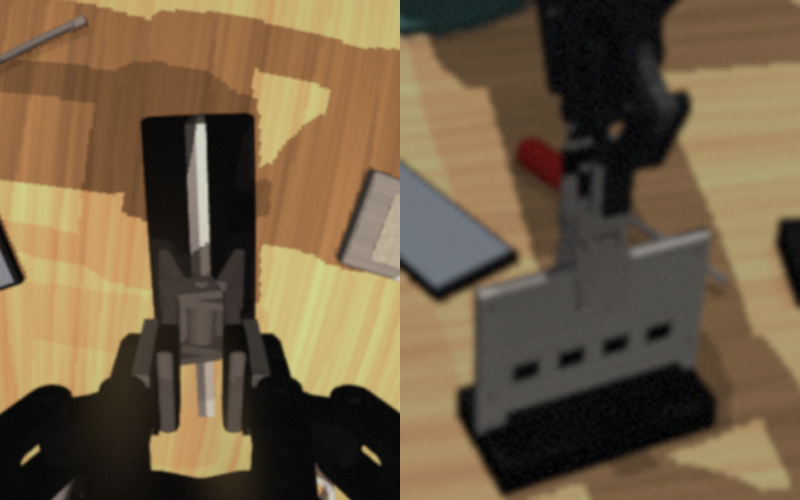

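The jaws straddle the panel with no contact force, and the near jaw is about 20 mm below the edge. Let go.

carry_out(moves="0 0 0.1 0 0 0 0;0 0 0.1 0 0 0 0.4;0 0 0.1 0 0 0 0.55;0 0 0.1 0 0 0 0.7;0 0 0.1 0 0 0 1;0 0 0.1 0 0 0 1;0 0 0.1 0 0 0 1;0 0 0.1 0 0 0 1")

```text
time_s: 5.87
ee_pos: [0.6114, 0.0089, 0.1838]
tcp_rot: [0.0, 0.651, 0.759, 0.0]
ft_force: [-0.8, 0.5, 0.6]
finger_gap: 1.003
```

Run:
```python
from h import *
c=cam('wrist'); d=cam('scene')
a=cv2.resize(d['pixels'][180:340,290:418],(400,500),interpolation=cv2.INTER_CUBIC); b=cv2.resize(c['pixels'][40:440,160:480],(400,500),interpolation=cv2.INTER_CUBIC)
cv2.imwrite('pics/w5.png',np.hstack([b,a])[...,::-1])
s=ctrl.observe(); print(s['ee_pos'],s['finger_gap'],s['ft_force'])
```

```text
[0.61134762 0.00885044 0.18371002] 0.9994744198443495 [0.10476731 0.05421031 0.40742797]
```

View pics/w5.png

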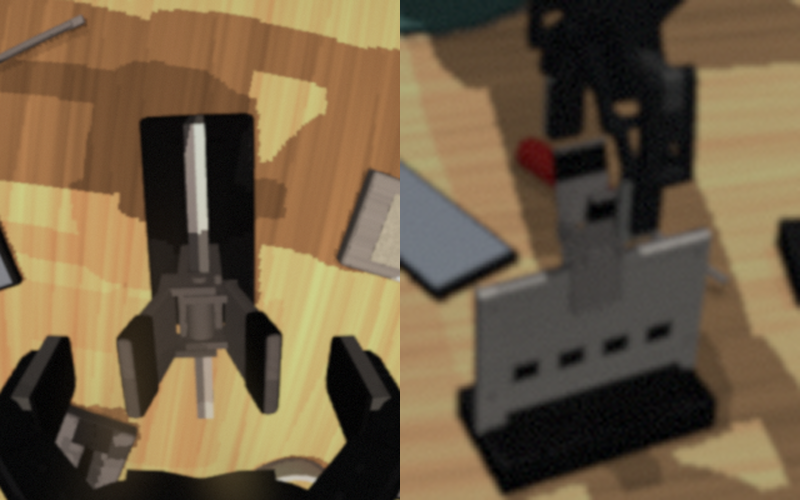

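The clamp is released, shut on the panel and upright, with the fingers clear on both sides. Retreat straight up.

carry_out(moves="0 0 -0.5 0 0 0 1;0 0 -1.3 0 0 0 1;0 0 -2.2 0 0 0 1;0 0 -3.1 0 0 0 1;0 0 -4 0 0 0 1;0 0 -4 0 0 0 1;0 0 -4 0 0 0 1;0 0 -4 0 0 0 1")

```text
time_s: 6.63
ee_pos: [0.6112, 0.0089, 0.3039]
tcp_rot: [0.0, 0.651, 0.759, 0.0]
ft_force: [0.3, 1.0, -1.3]
finger_gap: 0.998
```

Run:
```python
from h import *
c=cam('wrist'); d=cam('scene')
a=cv2.resize(d['pixels'][190:340,150:410],(780,450),interpolation=cv2.INTER_CUBIC); cv2.imwrite('pics/w6.png',a[...,::-1])
s=ctrl.observe(); print(s['time_s'],s['ee_pos'],s['finger_gap'],s['ft_force'])
```

```text
6.7333 [0.61109878 0.00883866 0.30286738] 0.9991967772684491 [-0.15517395 -0.23030958 -0.14078051]
```

View pics/w6.png

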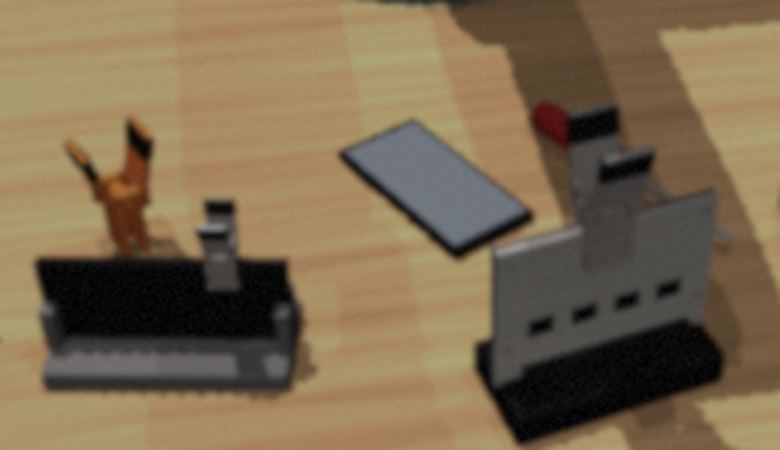

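The clamp sits at the middle of the panel edge (column 607, against a panel span of 493–715), with its near jaw about 25 mm below the edge. The small clamp has not moved.

```bash
python3 -c "
from station import ctrl
print(ctrl.sign_off())"
```

```text
the job is handed in; nothing more can be done
None
```

I squeezed the larger steel clamp off the rack, lifted it open, lowered it over the middle of the wider (four-socket) panel's top edge and let it spring shut. I then backed the gripper straight up and handed the job in at about 6.7 s.

- **Clamp on the panel:** the last pictures show it shut, upright and centred to within a few mm. The jaw tips look about 25 mm below the edge, close to the stop.
- **Squareness:** the wrist view showed roughly 2° of yaw error. The 1° correction I tried did not visibly reduce it, but 2° is well under the 0.2 rad (11°) limit.
- **Small clamp and robot:** the small clamp looks unmoved on the rack. The gripper is open, 0.12 m above where it let go, with about 0 N at the wrist.
- **Disagreements:**
  - The two fixed cameras differed by about 13 mm on the clamp's handle ends, so I used the close wrist view for the grasp.
  - The wrist view put the panel about 2 mm off my first estimate, and I moved over by that much.
  - While I squeezed the clamp on the rack, the wrist read a brief 23 N upward, well under the limit.

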